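# Set the grinder's pull-and-turn grind knob, then open the bean gate

## Robot

A 7-joint arm with a two-finger parallel gripper is mounted at the origin on the work surface. World frame = base frame: x ahead of the robot, y to its left, z up, the work surface at z = 0. Lengths are in mm, angles in rad, forces in N, time in s.
With the tool pointing down it reaches from about 350 to 900 mm from the base axis. Payload 8.1 kg.
Tool frame: the origin (TCP) lies midway between the tips of the shut fingers; the grasp point (between the pads) lies 19 mm behind it; z points along the fingers, x is the direction in which the jaws open and shut, and the axes are right-handed (so a half turn about z gives the same grasp; the last joint's range is limited). The gripper opens to 92 mm and grips with 3 to 60 N. Pads are 19 mm wide; open, the fingers measure 130 mm over their backs; the gripper's body (75 mm by 190 mm) begins 47 mm behind the grasp point.
Start: joints at [-1.348, 0.434, 0.025, 1.573, -0.012, 1.134, -0.075], TCP at [200.07, 592.128, 194.142] pointing down, gripper open.
Joint ranges: [-2.62, 2.62], [-0.44, 2.09], [-1.27, 1.32], [0.08, 2.57], [-1.32, 4.46], [0.12, 2], [-2.74, 2.74]. Speed limits (rad/s): [2.22, 2.22, 3.01, 3.01, 3.14, 3.14, 3.14].

## Interface

Orientations are given as a unit quaternion [x, y, z, w].
In Python, from workcell import bot, imaging, job gives the robot as it stands.
- The arm moves only by the tool step_arm, never from a script. Its argument "steps" is a list of rows, each an object of numbers: "dx", "dy", "dz": the shift along the tool's x, y, z in mm; "rx", "ry", "rz": the turn, a rotation vector about the tool's x, y, z in rad. A call has 1 to 20 rows; each row shifts and turns the commanded pose from where the row before left it, along the tool's axes as they then stand; what a row does not reach is not made up. A row lasts 1/8 s, in which the tool goes at most 62.5 mm and 10.7 degrees, less where a joint would pass 70% of its speed; a pose out of reach is approached as far as the arm can. A call with a gripper value outside its range is refused whole. "hand" is the finger opening in mm, from 0 to 91.8, set as the call begins (left out, the last holds). The fingers move at their own pace and stop on an object; "grip_force" is the grip in N (left out, the last holds). Time passes only in rows, so rows that do not move let the fingers close. It gives the time, the measured TCP pose, the force and the opening at its end, in the units of the state.
- bot.sense(): the state, without advancing time (a new reading comes with each control period).
- imaging.read_camera(name): name is "scene" or "top" or "wrist"; returns a dict with "img" (384x512x3 uint8, red, green, blue), "intrinsics" (3x3 intrinsics, pixels), "R" (3x3) and "t" (3): a world point X has camera coordinates R X + t; the wrist camera has in their place "T_tool_cam" (4x4, takes a point from camera to tool coordinates, whose origin is the TCP and whose axes are the tool frame's). Camera axes: x right, y down, z forward; pixel columns grow to the right and rows downward; lengths in mm; the calibration is good to about 2 mm. A picture is of the moment at which its call begins: read the wrist's pose just before it. There is no depth.
- job.job_done(): hands the job in, once; it reports no verdict.
The state is a dict: "time_s": time; "joint_positions": joint angles; "dq": joint speeds; "effort": joint torques, N m; "position": TCP position; "ee_rot": TCP orientation; "contact_force": force on the tool from outside, world axes, zero at the start; "moment": the same for the moment, N m; "finger_gap": finger opening in mm.
Only numpy, scipy, OpenCV 4.12 (cv2) and the standard library are available. Lean on these libraries where they do the work, as an engineer would, in place of code of your own. Each camera call takes 0.05 s, during which the arm holds its last target. There are 200 camera calls.

## Task

On the coffee grinder, move the sprung grind knob to the notch marked by the stout peg: pull the knob up out of its notch, turn it until its pointer faces that peg (not one of the three small pips), and let it snap fully down into the notch, feeling for the notch if it lands beside it. Then pull the bean gate's tab out, away from the hopper, right to its stop so that the gate is fully open. Be gentle: do not force the knob round against its notches or haul on the gate once it meets its stop, and do not shift the things standing around.

Things in the scene. Friction and masses are not known exactly. Their poses are not given: they have to be found in the camera images.
- knob: The grind knob, black, on an upright axis on the grinder's deck, in a flat aluminium dial plate 124 mm across. Origin: on its axis, at the dial plate's top when the knob is down; x points along its steel pointer pin, z up. A skirt 46 mm across and 9 mm high carries an upright grip bar; near it nothing stands higher than 22 mm above the origin.
- knob_grip (a point): Point to grip, on the knob's axis, 46 mm above the knob's origin, inside the grip bar and 13 mm under its top. The bar is 46 mm long (along the knob's x), 14 mm thick (along y) and reaches from 9 to 59 mm above the origin.
- pointer (a point): Outer end of the pointer, a square pin 5 mm wide, 35.5 mm from the axis. Of five notches, unevenly spaced 0.40 to 0.54 rad apart, it starts in the middle one; the stout peg stands near one of the other four, so the knob turns 0.4 to 0.95 rad one way or the other. A notch gives the pin only 0.03 rad of play each way, with flat lands between; tall blocks end the arc.
- knob_pull (a joint): How far the knob is pulled up, m: 0 fully down, 0.014 at its upper stop. The spring pulls it down with 6 N at 0 and 10 N at 0.014. The pointer is held between the notch's upright walls up to 0.0075 and turns freely above 0.008; let down beside a notch it rests on a land at 0.0075 and drops once it is turned over the notch.
- peg: The stout peg: plain steel, 12 mm across and 12 mm high, upright on the dial plate, 47 to 52 mm from the knob's axis. It was set by eye: it stands 2 to 7 mm to one side or the other of the line straight out through the notch that it marks, the nearest notch. Origin: centre of its foot, on the dial plate. The three other candidate notches have small steel pips, 6 mm across and 4 mm high.
- gate_tab (a point): Point to grip on the bean gate's tab, 37 mm above the grinder's deck. The tab is an upright black block 14 mm thick (along its y), 24 mm long (along its x), top 50 mm above the deck, in front of the round black hopper (126 mm across, 82 mm above the deck). Its -x axis is the way the gate opens, straight away from the hopper along the deck.
- gate (a joint): How far the gate is pulled open, m: 0 shut, 0.034 where the tab meets its outer stop; it starts between 0 and 0.010. It slides stiffly (about 2.5 N) and stays where it is left.
- grinder: The grey coffee grinder, fixed: 190 mm (x) by 400 mm (y), deck 150 mm above the worktop. Origin: centre of its underside. Knob axis at x 0, y -120 mm (dial plate 4 mm thick on the deck); hopper centre at x 30, y 110 mm.
- dosing_cup: Steel dosing cup, 58 mm across, 50 mm high, under the grinder's chute. Bystander: leave it where it is. Origin: centre of its underside.
- tamper: Steel coffee tamper, 58 mm across, 74 mm high, in front of the grinder. Bystander: leave it where it is. Origin: centre of its underside.
- scoop_cup: Small steel measuring cup, 40 mm across, 28 mm high, on the grinder's deck between knob and hopper. Bystander: leave it where it is. Origin: centre of its underside.
- mug: White mug, 82 mm across, 92 mm high. Bystander: leave it where it is. Origin: centre of its underside.
- pepper_mill: Dark wooden pepper mill, 56 mm across, 172 mm high. Bystander: leave it where it is. Origin: centre of its underside.
- spice_jar: Amber glass spice jar, 48 mm across, 95 mm high. Bystander: leave it where it is. Origin: centre of its underside.
- spoon: Steel spoon, 170 mm long, lying on the worktop. Bystander: leave it where it is.
- notch_ring: The steel ring of notches on the dial plate round the knob, 53 mm inside and 71 mm outside diameter, fixed to the grinder; the knob's pointer pin drops between its teeth. Origin: that of the grinder.
- gate_stop: The gate's outer stop: a low steel lug on the deck, 4 mm (x) by 30 mm (y) by 10 mm high, fixed to the grinder in the tab's path. Origin: centre of its underside, on the deck.

How it is judged:
By the outcome, as a careful person would: the job done as asked, in the order asked, and still so for the second after the job is handed in, with the robot touching nothing.
It also fails if it takes over 58 s, if anything falls off the work surface, if the arm or the gripper's body presses on something with over 40 N, if the wrist force passes 120 N, or if a joint passes its speed limit or range.

## Working session

There is one attempt and no reset: what is moved stays moved. The work goes in short steps, Python scripts to look and compute and a tool call to move; the robot and the scene stay as the last step left them, time stands still between calls to the robot, and variables do not carry over. Pictures are saved under pics/ and viewed, about 8 in all and at most 12, crops included, and the job is handed in when it is done.

Besides the shell and the picture viewer there is one more tool, called after "Request:" by a JSON object that holds its "fn" and its "kwargs". step_arm: Moves the arm, as the interface text tells. Its arguments: {"type":"object","properties":{"steps":{"type":"array","items":{"type":"object","properties":{"dx":{"type":"number"},"dy":{"type":"number"},"dz":{"type":"number"},"rx":{"type":"number"},"ry":{"type":"number"},"rz":{"type":"number"}}}},"hand":{"type":"number"},"grip_force":{"type":"number"}},"required":["steps"]}

```bash
mkdir -p pics; ls; python3 - <<'E'
from workcell import bot, imaging
import cv2,numpy as np,pickle
s=bot.sense(); print({k:np.round(s[k],3).tolist() for k in ("time_s","position","ee_rot","contact_force","finger_gap")})
d={}
for n in("scene","top","wrist"):
    c=imaging.read_camera(n); d[n]=c
    print(n,{k:np.round(v,3).tolist() for k,v in c.items() if k!="img"})
d['state']=s
pickle.dump(d,open("v0.pkl","wb"))
cv2.imwrite("pics/a.png",cv2.resize(np.hstack([d["scene"]["img"],d["top"]["img"]])[:,:,::-1],(800,300)))
cv2.imwrite("pics/top.png",cv2.resize(d["top"]["img"][:,:,::-1],(800,600)))
E
```

```text
pics
{'time_s': 0.0, 'position': [199.92, 591.585, 193.344], 'ee_rot': [0.812, 0.583, -0.001, 0.001], 'contact_force': [-0.348, 0.077, -0.459], 'finger_gap': 91.734}
scene {'intrinsics': [[434.026, 0.0, 256.027], [0.0, 434.026, 187.19], [0.0, 0.0, 1.0]], 'R': [[0.879, 0.476, -0.007], [0.276, -0.521, -0.807], [-0.388, 0.708, -0.59]], 't': [-440.521, -32.447, 1519.371]}
top {'intrinsics': [[368.564, 0.0, 254.778], [0.0, 368.564, 190.459], [0.0, 0.0, 1.0]], 'R': [[0.013, -1.0, -0.024], [-0.997, -0.011, -0.077], [0.077, 0.025, -0.997]], 't': [-1.084, 502.014, 1084.076]}
wrist {'intrinsics': [[300.917, 0.0, 254.432], [0.0, 300.917, 192.524], [0.0, 0.0, 1.0]], 'T_tool_cam': [[1.0, -0.0, 0.001, -1.307], [0.0, 0.963, 0.271, -75.242], [-0.001, -0.271, 0.963, -190.753], [0.0, 0.0, 0.0, 1.0]]}
```

View pics/top.png

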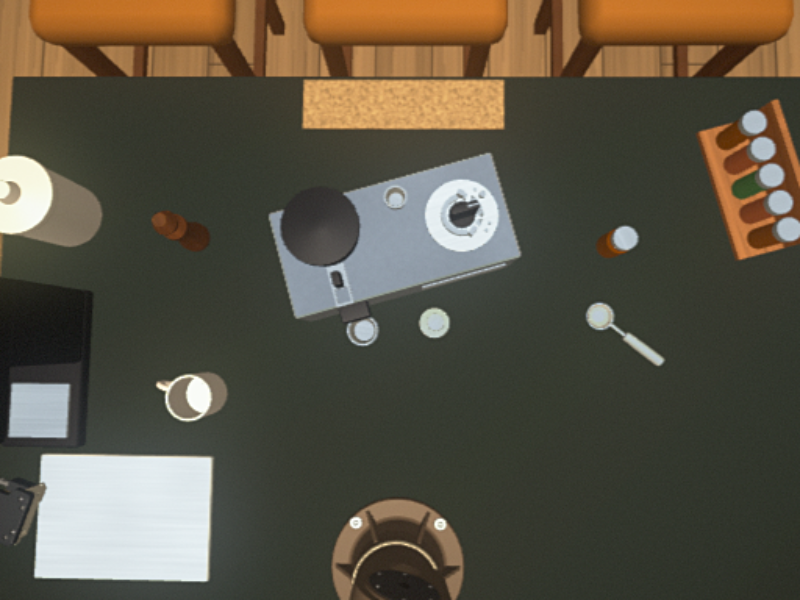

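View pics/a.png

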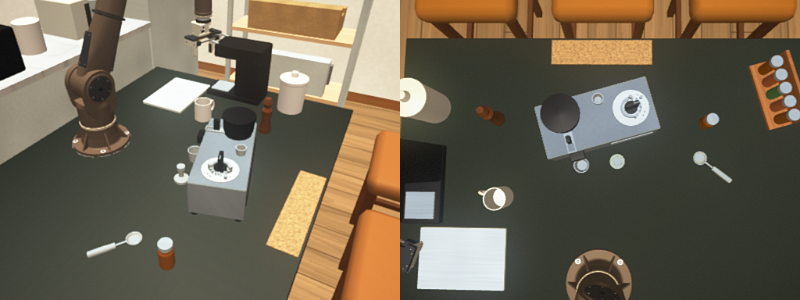

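The top view (800-px scale) shows the dial at (462,215), the hopper at (320,226), the gate tab at (337,280) and the scoop cup at (395,197). Next I measure these from both views.

```bash
cat > h.py <<'E'
import numpy as np,cv2,pickle
from scipy.spatial.transform import Rotation as Ro
def ray(c,uv,st=None):
    d=np.linalg.inv(c["intrinsics"])@np.array([uv[0],uv[1],1.])
    if "R" in c:
        R=np.array(c["R"]);return -R.T@np.array(c["t"]),R.T@d
    T=np.array(c["T_tool_cam"]);W=Ro.from_quat(st["ee_rot"]).as_matrix()
    return np.array(st["position"])+W@T[:3,3],W@T[:3,:3]@d
def onz(c,uv,z,st=None):
    o,d=ray(c,uv,st);return o+d*(z-o[2])/d[2]
def cross(r1,r2):
    A=np.stack([r1[1],-r2[1]],1);s=np.linalg.lstsq(A,r2[0]-r1[0],rcond=None)[0]
    p,q=r1[0]+r1[1]*s[0],r2[0]+r2[1]*s[1];return (p+q)/2,np.linalg.norm(p-q)
def proj(c,X,st=None):
    if "R" in c: p=np.array(c["R"])@X+c["t"]
    else:
        T=np.array(c["T_tool_cam"]);W=Ro.from_quat(st["ee_rot"]).as_matrix()
        p=T[:3,:3].T@(W.T@(np.array(X)-st["position"])-T[:3,3])
    p=np.array(c["intrinsics"])@p;return p[:2]/p[2]
E
python3 - <<'E'
from h import *
d=pickle.load(open("v0.pkl","rb"));t=d["top"];s=d["scene"]
def blob(c,lo,box):
    x0,y0,x1,y1=box;m=np.zeros(c["img"].shape[:2],np.uint8);m[y0:y1,x0:x1]=(c["img"][y0:y1,x0:x1].min(2)>lo)*255
    cs=cv2.findContours(m,0,2)[0];k=max(cs,key=cv2.contourArea);return cv2.fitEllipse(cv2.convexHull(k))
et=blob(t,200,(265,105,330,170));es=blob(s,200,(240,190,320,245));print(et,es)
P,g=cross(ray(t,et[0]),ray(s,es[0]));print("dial",P.round(1),g,onz(t,et[0],154).round(1))
# grinder deck corners, top image (800 scale/1.5625)
for n,uv in dict(c1=(269,212),c2=(490,153),c3=(520,257),c4=(297,318)).items():
    print(n,onz(t,np.array(uv)/1.5625,150).round(1))
# hopper, tab
for n,uv,z in (("hop",(320,226),232),("tabtop",(336,275),200)): print(n,onz(t,np.array(uv)/1.5625,z).round(1))
c=np.vstack([cv2.resize(t["img"][90:220,165:345],(800,578))])[:,:,::-1];cv2.imwrite("pics/topc.png",c)
cv2.imwrite("pics/scc.png",cv2.resize(s["img"][120:290,220:360],None,fx=4,fy=3.5)[:,:,::-1])
E
```

```text
((295.06536865234375, 137.44017028808594), (45.540863037109375, 46.390716552734375), 94.47439575195312) ((281.51580810546875, 216.6575469970703), (32.26057815551758, 49.39457321166992), 92.62390899658203)
dial [ 633.7 -104.2  150.7] 1.5638053383708628 [ 633.7 -103.5  154. ]
c1 [637.  225.2 150. ]
c2 [ 742.3 -152.9  150. ]
c3 [ 562.9 -203.5  150. ]
c4 [455.5 172.1 150. ]
hop [596.7 123.2 232. ]
tabtop [523.5 100.8 200. ]
```

View pics/topc.png

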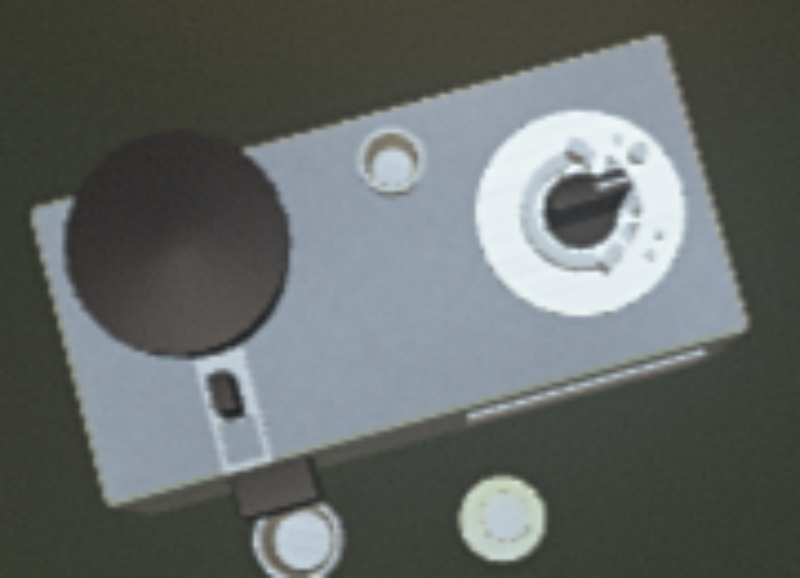

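The crop shows the dial centred at about (580,212), with the bar pointing right and slightly up. The marks beside the notches are too coarse to judge from here. The dial position agrees with the grinder corners (yaw about 0.27, axis about (634,-104)). Next I take the wrist camera over the knob.

Request:
{"fn": "step_arm", "kwargs": {"steps": [{"dz": -37},{"dz": -37},{"dz": -36},{"dx": -30,"dy": 35},{"dx": -30,"dy": 35},{"dx": -30,"dy": 35},{"dx": -30,"dy": 35},{"dx": -30,"dy": 35},{"dx": -30,"dy": 35},{"dx": -30,"dy": 35},{"dx": -30,"dy": 35},{"dx": -30,"dy": 35},{"dx": -30,"dy": 35},{"dx": -30,"dy": 35},{"dx": -30,"dy": 35},{"dx": -30,"dy": 35},{"dx": -30,"dy": 35},{"dx": -30,"dy": 35},{"dx": -30,"dy": 35},{"dx": -30,"dy": 35}], "hand": 91}}

```text
invalid input at $.steps[0]: expected keys dx, dy, dz, rx, ry, rz
```

Request:
{"fn": "step_arm", "kwargs": {"steps": [{"dx": -24,"dy": 27},{"dx": -24,"dy": 27},{"dx": -24,"dy": 26},{"rz": 0.163},{"rz": 0.163},{"rz": 0.163},{"rz": 0.163},{"rz": 0.163},{"rz": 0.161},{},{}]}}

```text
invalid input at $.steps[0]: expected keys dx, dy, dz, rx, ry, rz
```

```bash
cat > look.py <<'E'
import sys
from h import *
from workcell import bot, imaging
s=bot.sense(); c=imaging.read_camera("wrist"); c["st"]=s
n=sys.argv[1]; pickle.dump(c,open(n+".pkl","wb"))
W=Ro.from_quat(s["ee_rot"]).as_matrix()
print(s["time_s"],np.round(s["position"],1),"x",W[:,0].round(3),"z",W[:,2].round(3),"F",np.round(s["contact_force"],1),"q",np.round(s["joint_positions"],2),s["finger_gap"])
im=c["img"][:,:,::-1]
if len(sys.argv)>2:
    x0,y0,x1,y1,f=map(int,sys.argv[2:]); im=cv2.resize(im[y0:y1,x0:x1],None,fx=f,fy=f,interpolation=cv2.INTER_CUBIC)
cv2.imwrite("pics/%s.png"%n,im)
E
python3 look.py w1
```

```text
0.15 [200.  591.7 193.5] x [ 0.32   0.947 -0.001] z [-0.    -0.001 -1.   ] F [ 0.6 -1.   0.6] q [-1.35  0.44  0.02  1.57 -0.01  1.13 -0.08] 91.66678839894296
```

View pics/w1.png

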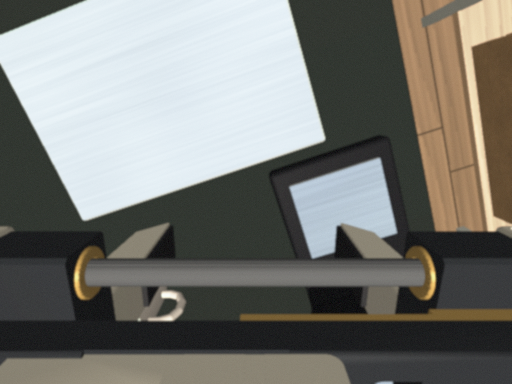

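The move was refused because every row needs all six keys. This picture therefore still shows the start place, with the gripper filling the rows below v≈225 and the view clear above. Resending.

Request:
{"fn": "step_arm", "kwargs": {"steps": [{"dx": 0,"dy": 0,"dz": -37,"rx": 0,"ry": 0,"rz": 0},{"dx": 0,"dy": 0,"dz": -37,"rx": 0,"ry": 0,"rz": 0},{"dx": 0,"dy": 0,"dz": -36,"rx": 0,"ry": 0,"rz": 0},{"dx": -30,"dy": 35,"dz": 0,"rx": 0,"ry": 0,"rz": 0},{"dx": -30,"dy": 35,"dz": 0,"rx": 0,"ry": 0,"rz": 0},{"dx": -30,"dy": 35,"dz": 0,"rx": 0,"ry": 0,"rz": 0},{"dx": -30,"dy": 35,"dz": 0,"rx": 0,"ry": 0,"rz": 0},{"dx": -30,"dy": 35,"dz": 0,"rx": 0,"ry": 0,"rz": 0},{"dx": -30,"dy": 35,"dz": 0,"rx": 0,"ry": 0,"rz": 0},{"dx": -30,"dy": 35,"dz": 0,"rx": 0,"ry": 0,"rz": 0},{"dx": -30,"dy": 35,"dz": 0,"rx": 0,"ry": 0,"rz": 0},{"dx": -30,"dy": 35,"dz": 0,"rx": 0,"ry": 0,"rz": 0},{"dx": -30,"dy": 35,"dz": 0,"rx": 0,"ry": 0,"rz": 0},{"dx": -30,"dy": 35,"dz": 0,"rx": 0,"ry": 0,"rz": 0},{"dx": -30,"dy": 35,"dz": 0,"rx": 0,"ry": 0,"rz": 0},{"dx": -30,"dy": 35,"dz": 0,"rx": 0,"ry": 0,"rz": 0},{"dx": -30,"dy": 35,"dz": 0,"rx": 0,"ry": 0,"rz": 0},{"dx": -30,"dy": 35,"dz": 0,"rx": 0,"ry": 0,"rz": 0},{"dx": -30,"dy": 35,"dz": 0,"rx": 0,"ry": 0,"rz": 0},{"dx": -30,"dy": 35,"dz": 0,"rx": 0,"ry": 0,"rz": 0}], "hand": 91}}

```text
time_s: 2.7
position: [601.1, -82.6, 304.0]
ee_rot: [0.812, 0.583, 0.0, -0.0]
contact_force: [-0.1, 0.2, 0.1]
finger_gap: 90.9
```

Request:
{"fn": "step_arm", "kwargs": {"steps": [{"dx": -24,"dy": 27,"dz": 0,"rx": 0,"ry": 0,"rz": 0},{"dx": -24,"dy": 27,"dz": 0,"rx": 0,"ry": 0,"rz": 0},{"dx": -24,"dy": 26,"dz": 0,"rx": 0,"ry": 0,"rz": 0},{"dx": 0,"dy": 0,"dz": 0,"rx": 0,"ry": 0,"rz": 0.163},{"dx": 0,"dy": 0,"dz": 0,"rx": 0,"ry": 0,"rz": 0.163},{"dx": 0,"dy": 0,"dz": 0,"rx": 0,"ry": 0,"rz": 0.163},{"dx": 0,"dy": 0,"dz": 0,"rx": 0,"ry": 0,"rz": 0.163},{"dx": 0,"dy": 0,"dz": 0,"rx": 0,"ry": 0,"rz": 0.163},{"dx": 0,"dy": 0,"dz": 0,"rx": 0,"ry": 0,"rz": 0.161},{"dx": 0,"dy": 0,"dz": 0,"rx": 0,"ry": 0,"rz": 0},{"dx": 0,"dy": 0,"dz": 0,"rx": 0,"ry": 0,"rz": 0}]}}

```text
time_s: 4.08
position: [653.2, -175.2, 304.0]
ee_rot: [0.991, 0.136, -0.0, -0.0]
contact_force: [0.1, 1.3, -0.5]
finger_gap: 90.9
```

```bash
python3 look.py w2 150 20 350 170 4
```

```text
4.075 [ 653.2 -175.2  304. ] x [ 0.963  0.269 -0.   ] z [-0.  0. -1.] F [ 0.1  1.3 -0.5] q [-0.25  0.53  0.76  1.3  -0.36  1.45  0.75] 90.87406495739087
```

View pics/w2.png

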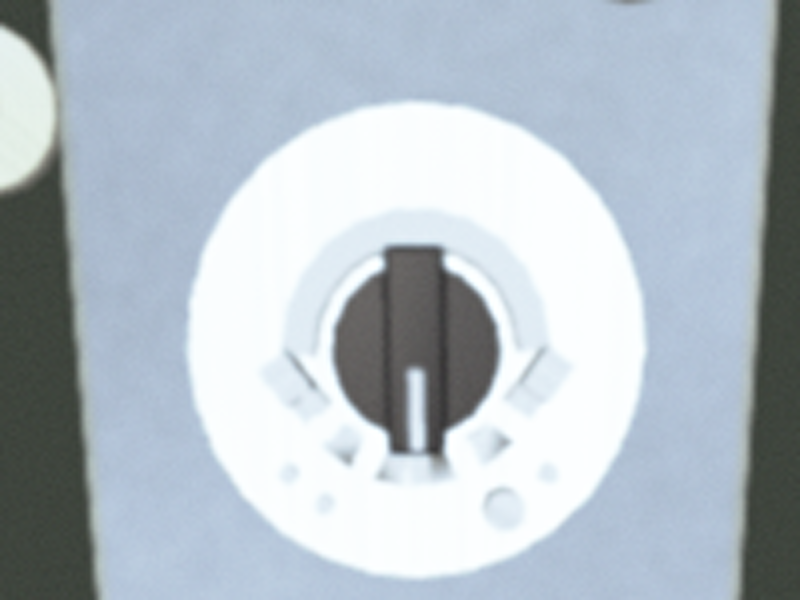

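The wrist view (crop scale 4) shows the peg at (504,505), to the tool's +x side of the pointer. The pips are at (290,472), (325,503) and (548,472), and the dial centre is about (416,340). I go closer, on the pointer side, to measure the notch angles.

Request:
{"fn": "step_arm", "kwargs": {"steps": [{"dx": 0,"dy": 20,"dz": 30,"rx": 0,"ry": 0,"rz": 0},{"dx": 0,"dy": 20,"dz": 30,"rx": 0,"ry": 0,"rz": 0},{"dx": 0,"dy": 5,"dz": 30,"rx": 0,"ry": 0,"rz": 0},{"dx": 0,"dy": 0,"dz": 0,"rx": 0,"ry": 0,"rz": 0},{"dx": 0,"dy": 0,"dz": 0,"rx": 0,"ry": 0,"rz": 0}]}}

```text
time_s: 4.75
position: [665.7, -218.6, 215.5]
ee_rot: [0.991, 0.135, 0.001, 0.0]
contact_force: [-0.3, -0.8, 0.8]
finger_gap: 91.3
```

```bash
python3 look.py w3; python3 - <<'E'
from h import *
a=pickle.load(open("w2.pkl","rb"));b=pickle.load(open("w3.pkl","rb"))
def dial(c,cx,cy,r):
    m=np.zeros(c["img"].shape[:2],np.uint8);cv2.circle(m,(int(cx),int(cy)),int(r),255,-1)
    m[c["img"].min(2)<228]=0
    k=max(cv2.findContours(m,0,2)[0],key=cv2.contourArea);return cv2.fitEllipse(cv2.convexHull(k))
ea=dial(a,254,105,75);p0=proj(b,onz(a,ea[0],154,a["st"]),b["st"])
eb=dial(b,*p0,95);print(ea,p0,eb)
C,g=cross(ray(a,ea[0],a["st"]),ray(b,eb[0],b["st"]));print("dial",C.round(1),g)
for c,e in((a,ea),(b,eb)):print(onz(c,e[0],154,c["st"]).round(1))
C=onz(b,eb[0],154,b["st"])
st=b["st"];W=Ro.from_quat(st["ee_rot"]).as_matrix();x,y=W[:,0],W[:,1]
np.save("C.npy",C)
# polar rectification: cols angle from tool y toward tool x, rows radius 20..60
out=[]
for z in(154+4,154+10):
    th=np.linspace(-1.3,1.3,800);r=np.linspace(60,22,200)
    X=C[:,None,None]*0+(C[:2].tolist()+[z])[0]*0
    P=np.array([C[0],C[1],z])[None,None]+r[:,None,None]*(np.cos(th)[None,:,None]*y+np.sin(th)[None,:,None]*x)
    T=b["T_tool_cam"];q=((P-st["position"])@W-T[:3,3])@T[:3,:3]@np.array(b["intrinsics"]).T
    o=cv2.remap(b["img"],(q[...,0]/q[...,2]).astype(np.float32),(q[...,1]/q[...,2]).astype(np.float32),cv2.INTER_CUBIC)
    for t in np.arange(-1.2,1.21,.2):cv2.line(o,(int((t+1.3)/2.6*799),0),(int((t+1.3)/2.6*799),8),(255,0,0) if abs(t)>.01 else (0,0,255),2)
    out.append(o)
x0,y0=int(eb[0][0])-55,max(0,int(eb[0][1])-25)
crop=cv2.resize(b["img"][y0:y0+90,x0:x0+ 110],(244,200),interpolation=cv2.INTER_CUBIC)
crop=np.pad(crop,((0,0),(0,556),(0,0)))
o=np.vstack(out+[crop]).astype(float);o=255*np.clip((o-120)/135,0,1)**2
cv2.imwrite("pics/pol.png",o[:,:,::-1].astype(np.uint8))
E
```

```text
4.75 [ 665.7 -218.6  215.5] x [0.964 0.267 0.001] z [ 0.001 -0.    -1.   ] F [-0.3 -0.8  0.8] q [-0.17  0.62  0.73  1.37 -0.41  1.3   0.84] 91.27789447316385
((253.56939697265625, 104.46638488769531), (113.44694519042969, 117.9582748413086), 179.1331787109375) [252.1184843   41.46692303] ((252.33901977539062, 40.25518035888672), (158.66256713867188, 174.03700256347656), 179.45065307617188)
dial [ 629.2 -102.   158.5] 0.17934002867388216
[ 629.1 -102.   154. ]
[ 629.1 -101.2  154. ]
```

View pics/pol.png

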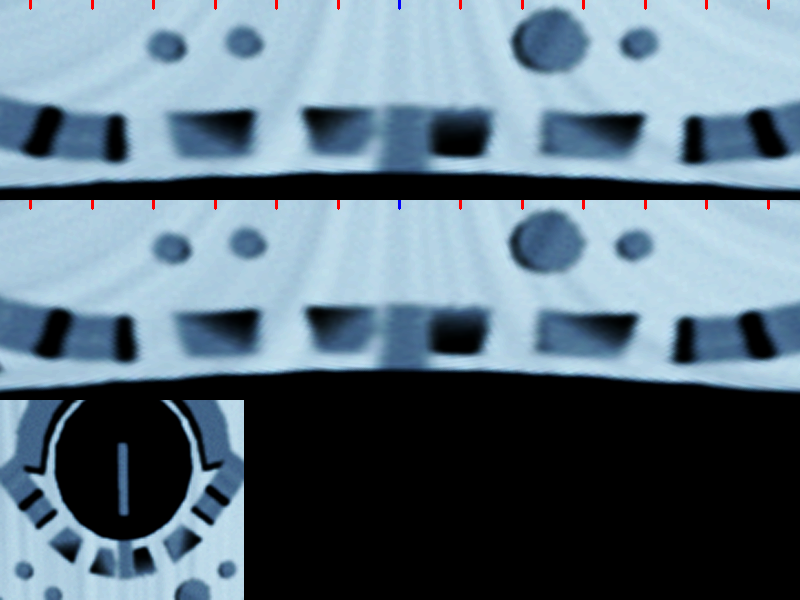

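The rectified view (6 pictures so far) shows the pointer at col 404, right gaps at about 516 and 661, left gaps at about 281 and 147, and the peg at col 549. The ring reads 3.5 mm too far out, because an ellipse centre is not the projected circle centre. I refit with circles on the plane.

```bash
python3 - <<'E'
from h import *
from scipy.optimize import least_squares
def circ(P):
    return least_squares(lambda p:np.hypot(P[:,0]-p[0],P[:,1]-p[1])-p[2],[*P[:,:2].mean(0),60],loss="soft_l1").x
V={n:pickle.load(open(n+".pkl","rb")) for n in("w2","w3")}
for n,cx,cy,r in(("w2",254,105,75),("w3",252,41,105)):
    c=V[n];m=np.zeros(c["img"].shape[:2],np.uint8);cv2.circle(m,(cx,cy),r,255,-1);m[c["img"].min(2)<228]=0
    k=cv2.convexHull(max(cv2.findContours(m,0,1)[0],key=cv2.contourArea))[:,0]
    k=k[k[:,1]>2];P=np.array([onz(c,u,154,c["st"]) for u in k.astype(float)]);f=circ(P);print(n,"dial fit",f.round(1))
    c["C"]=f
b=V["w3"];st=b["st"];W=Ro.from_quat(st["ee_rot"]).as_matrix();x,y=W[:,0],W[:,1];T=b["T_tool_cam"]
C=b["C"];np.save("C.npy",C)
th=np.linspace(-1.3,1.3,1301)
for z in(154,158,162,166):
    for r in(29,31,33):
        P=np.array([C[0],C[1],z])[None]+r*(np.cos(th)[:,None]*y+np.sin(th)[:,None]*x)
        q=((P-st["position"])@W-T[:3,3])@T[:3,:3]@np.array(b["intrinsics"]).T
        g=cv2.remap(b["img"].min(2),(q[:,:1]/q[:,2:]).astype(np.float32),(q[:,1:2]/q[:,2:]).astype(np.float32),1)[:,0]
        w=g>205;e=np.flatnonzero(np.diff(w.astype(int)));print(z,r,th[e].round(3).tolist())
# peg, pips centroid angle & radius
g=b["img"].min(2)
for nm,col,row in(("peg",549,42),("pipR",638,44),("pipL1",243,42),("pipL2",167,46)):
    pass
m=((g<205)&(g>100)).astype(np.uint8);nl,lab,stt,ce=cv2.connectedComponentsWithStats(m)
for i in range(1,nl):
    if 8<stt[i,4]<400:
        for z in ((154+12,) if stt[i,4]>100 else (158,)):
            P=onz(b,ce[i],z,st)-np.array([C[0],C[1],z]);r=np.hypot(P@x,P@y)
            if 24<r<60:print("blob",stt[i,4],ce[i].round(1),"r",r.round(1),"th",np.arctan2(P@x,P@y).round(3))
E
```

```text
w2 dial fit [ 630.  -105.    61.7]
w3 dial fit [ 630.2 -105.3   60.6]
154 29 [-1.016, -0.844, -0.558, -0.348, -0.116, -0.068, 0.342, 0.54, 0.882, 1.048]
154 31 [-1.008, -0.852, -0.548, -0.354, 0.348, 0.532, 0.898, 1.046]
154 33 [-1.008, -0.852, -0.536, -0.368, -0.096, -0.056, 0.344, 0.534, 0.898, 1.042]
158 29 [-0.994, -0.826, -0.546, -0.338, -0.118, -0.064, 0.334, 0.526, 0.862, 1.028]
158 31 [-0.99, -0.834, -0.536, -0.344, 0.34, 0.522, 0.88, 1.026]
158 33 [-0.988, -0.834, -0.526, -0.358, -0.094, -0.056, 0.336, 0.524, 0.882, 1.024]
162 29 [-0.972, -0.806, -0.534, -0.328, -0.12, -0.06, 0.326, 0.512, 0.842, 1.006]
162 31 [-0.968, -0.816, -0.522, -0.334, 0.334, 0.51, 0.862, 1.006]
162 33 [-0.968, -0.818, -0.514, -0.348, -0.09, -0.056, 0.33, 0.512, 0.866, 1.004]
166 29 [-0.95, -0.788, -0.52, -0.318, -0.12, -0.056, 0.318, 0.5, 0.824, 0.986]
166 31 [-0.95, -0.798, -0.51, -0.324, 0.328, 0.5, 0.844, 0.986]
166 33 [-0.95, -0.802, -0.502, -0.338, -0.086, -0.06, 0.326, 0.502, 0.85, 0.986]
blob 142 [226.9  79.7] r 31.5 th -0.651
blob 158 [278.4  78.9] r 31.3 th 0.676
blob 45 [207.7  91.4] r 48.1 th -0.815
blob 43 [298.7  91. ] r 48.7 th 0.837
blob 195 [283.1 103.3] r 48.1 th 0.511
blob 40 [220.6 102.4] r 48.2 th -0.549
```

Measured on the circle-fitted centre (630.1,-105.1):

| Feature | Angle from tool y toward tool x (rad) |
|---|---|
| Notches | -0.89, -0.43, pin about +0.015, +0.42, +0.93 |
| Peg | +0.51 (r = 48, 4.4 mm off the +0.42 notch) |

So the target is the +0.42 notch, a knob turn of about +0.405 rad about world z, which is tool rz -0.405. Next I go above the knob.

Request:
{"fn": "step_arm", "kwargs": {"steps": [{"dx": 0,"dy": 0,"dz": -22,"rx": 0,"ry": 0,"rz": 0},{"dx": -1,"dy": -40,"dz": 0,"rx": 0,"ry": 0,"rz": -0.015},{"dx": -1.3,"dy": -40,"dz": 0,"rx": 0,"ry": 0,"rz": 0},{"dx": -1.3,"dy": -38.9,"dz": 0,"rx": 0,"ry": 0,"rz": 0},{"dx": 0,"dy": 0,"dz": 0,"rx": 0,"ry": 0,"rz": 0},{"dx": 0,"dy": 0,"dz": 0,"rx": 0,"ry": 0,"rz": 0}], "hand": 60}}

```text
time_s: 5.55
position: [629.6, -105.9, 237.5]
ee_rot: [0.99, 0.142, 0.001, 0.0]
contact_force: [-0.8, 0.2, 0.4]
finger_gap: 59.9
```

```bash
python3 look.py w4 130 80 380 280 3; python3 - <<'E'
from h import *
c=pickle.load(open("w4.pkl","rb"));C=np.load("C.npy")
for z in(200,213):print(z,proj(c,np.array([C[0],C[1],z]),c["st"]).round(1))
T=c["T_tool_cam"]
E
```

```text
5.55 [ 629.6 -105.9  237.5] x [0.96  0.281 0.002] z [ 0.002 -0.    -1.   ] F [-0.8  0.2  0.4] q [-0.4   0.49  0.76  1.52 -0.35  1.27  0.69] 59.93998921986317
200 [258.4 203.1]
213 [258.6 208.4]
```

View pics/w4.png

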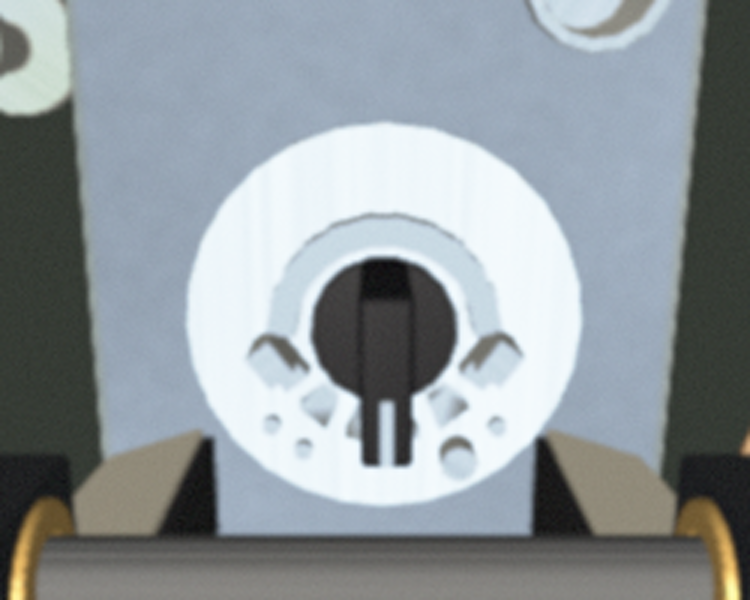

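The crop (scale 3; 7 viewed) shows the bar top spanning x 362–412 and y 300–466, so its centre is at pixel (259,207.7). That agrees with the prediction (258.6,208.4) for z=213. I do a two-view check of its height and the tool-frame offset.

```bash
python3 - <<'E'
from h import *
a=pickle.load(open("w2.pkl","rb"));c=pickle.load(open("w4.pkl","rb"))
for ua,uc in(((254,81.7),(259,180)),((253.9,133),(259,235.3))):
    P,g=cross(ray(a,ua,a["st"]),ray(c,uc,c["st"]));print("bar end",P.round(1),g.round(2))
W=Ro.from_quat(c["st"]["ee_rot"]).as_matrix();C=np.load("C.npy")
P=onz(c,(259,207.7),213,c["st"]);print("bar ctr",P.round(1),"in tool",((P-c["st"]["position"])@W).round(2),"C",C,((np.array([C[0],C[1],213])-c["st"]["position"])@W).round(2))
E
```

```text
bar end [624.5 -84.  213. ] 0.49
bar end [ 636.8 -126.8  211.7] 0.36
bar ctr [ 630.3 -104.6  213. ] in tool [ 1.03 -0.99 24.49] C [ 630.223288   -105.25741708   60.64524357] [ 0.75 -0.43 24.49]
```

The bar top stands at 212–213 mm, as it should, and is 1 mm off in tool x. Descending with the grasp point 48 mm above the origin, then closing.

Request:
{"fn": "step_arm", "kwargs": {"steps": [{"dx": 0.9,"dy": -0.5,"dz": 0,"rx": 0,"ry": 0,"rz": 0},{"dx": 0,"dy": 0,"dz": 20,"rx": 0,"ry": 0,"rz": 0},{"dx": 0,"dy": 0,"dz": 20,"rx": 0,"ry": 0,"rz": 0},{"dx": 0,"dy": 0,"dz": 14.5,"rx": 0,"ry": 0,"rz": 0},{"dx": 0,"dy": 0,"dz": 0,"rx": 0,"ry": 0,"rz": 0},{"dx": 0,"dy": 0,"dz": 0,"rx": 0,"ry": 0,"rz": 0}]}}

```text
time_s: 6.35
position: [630.1, -105.1, 182.3]
ee_rot: [0.99, 0.141, 0.0, 0.0]
contact_force: [-0.5, -0.2, -0.4]
finger_gap: 60.1
```

Request:
{"fn": "step_arm", "kwargs": {"steps": [{"dx": 0,"dy": 0,"dz": 0,"rx": 0,"ry": 0,"rz": 0},{"dx": 0,"dy": 0,"dz": 0,"rx": 0,"ry": 0,"rz": 0},{"dx": 0,"dy": 0,"dz": 0,"rx": 0,"ry": 0,"rz": 0},{"dx": 0,"dy": 0,"dz": 0,"rx": 0,"ry": 0,"rz": 0},{"dx": 0,"dy": 0,"dz": 0,"rx": 0,"ry": 0,"rz": 0},{"dx": 0,"dy": 0,"dz": 0,"rx": 0,"ry": 0,"rz": 0},{"dx": 0,"dy": 0,"dz": 0,"rx": 0,"ry": 0,"rz": 0},{"dx": 0,"dy": 0,"dz": 0,"rx": 0,"ry": 0,"rz": 0}], "hand": 0, "grip_force": 35}}

```text
time_s: 7.35
position: [629.7, -104.7, 181.6]
ee_rot: [0.99, 0.142, 0.0, -0.0]
contact_force: [0.4, 0.7, -0.1]
finger_gap: 0.3
```

```bash
cat > s.py <<'E'
from h import *
from workcell import bot
L=[bot.sense() for _ in range(1)];s=L[0]
W=Ro.from_quat(s["ee_rot"]).as_matrix()
print(round(s["time_s"],2),"p",np.round(s["position"],1),"xang",np.arctan2(W[1,0],W[0,0]).round(4),"tilt",W[:2,2].round(3),"F tool",(np.array(s["contact_force"])@W).round(1),"M tool",(np.array(s["moment"])@W).round(2),"gap",round(s["finger_gap"],1),"q7",round(s["joint_positions"][6],2))
E
python3 s.py
```

```text
7.35 p [ 629.7 -104.7  181.6] xang 0.284 tilt [0. 0.] F tool [ 0.6 -0.5  0.1] M tool [-0.13 -0.05  0.02] gap 0.3 q7 0.72
```

The gap reads 0.3, so the fingers met nothing. I look before doing anything else.

```bash
python3 look.py w5; python3 - <<'E'
from h import *
from workcell import imaging
c=pickle.load(open("w5.pkl","rb"));t=imaging.read_camera("scene");pickle.dump(t,open("s5.pkl","wb"))
a=cv2.resize(c["img"][100:384,100:420],(400,355));b=cv2.resize(t["img"][140:260,210:345],(400,355))
cv2.imwrite("pics/w5b.png",np.hstack([a,b])[:,:,::-1])
E
```

```text
7.35 [ 629.7 -104.7  181.6] x [0.96 0.28 0.  ] z [ 0.  0. -1.] F [ 0.4  0.7 -0.1] q [-0.39  0.54  0.73  1.6  -0.38  1.16  0.72] 0.3201145337813101
```

View pics/w5b.png

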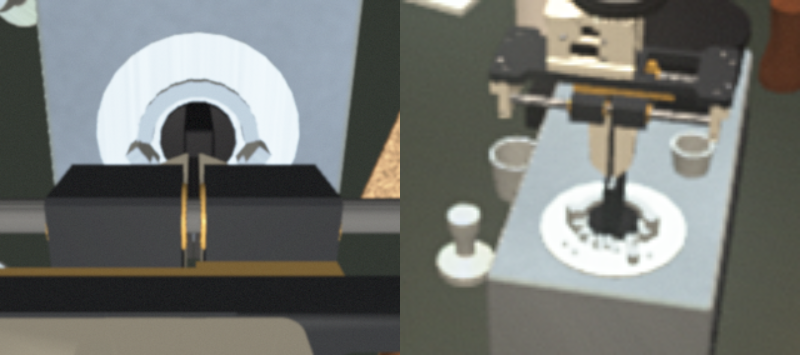

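The gripper does appear to hold the bar: in both views (8 viewed) black shows between the fingers at left-panel (195,160), with the fingers about a bar's thickness apart. So the gap reading is doubtful. I test with a gentle 4 mm pull; the spring should read about 6–7 N.

Request:
{"fn": "step_arm", "kwargs": {"steps": [{"dx": 0,"dy": 0,"dz": -2,"rx": 0,"ry": 0,"rz": 0},{"dx": 0,"dy": 0,"dz": -2,"rx": 0,"ry": 0,"rz": 0},{"dx": 0,"dy": 0,"dz": 0,"rx": 0,"ry": 0,"rz": 0},{"dx": 0,"dy": 0,"dz": 0,"rx": 0,"ry": 0,"rz": 0}]}}

```text
time_s: 7.95
position: [629.7, -104.7, 185.6]
ee_rot: [0.99, 0.141, 0.0, -0.0]
contact_force: [-0.1, 0.2, -0.6]
finger_gap: 0.2
```

```bash
python3 s.py
```

```text
7.95 p [ 629.7 -104.7  185.6] xang 0.2839 tilt [0. 0.] F tool [-0.  -0.3  0.6] M tool [-0.16 -0.07  0.02] gap 0.2 q7 0.71
```

The force is only 0.6 N, so nothing is held. I check where the reported TCP and grasp points fall in the pictures, against what the pictures show.

```bash
python3 - <<'E'
from h import *
c=pickle.load(open("w5.pkl","rb"));t=pickle.load(open("s5.pkl","rb"));st=c["st"]
img=t["img"].copy();x0,y0,x1,y1=240,140,330,240
f=6
cr=cv2.resize(img[y0:y1,x0:x1],None,fx=f,fy=f,interpolation=cv2.INTER_CUBIC)[:,:,::-1].copy()
for n,X,col in(("tcp",st["position"],(0,0,255)),("gp",np.array(st["position"])+[0,0,19],(0,255,0)),("bartop",[630.2,-105,213],(255,0,0)),("origin",[630.2,-105,154],(255,0,255))):
    u=proj(t,np.array(X,float));print(n,u.round(1));cv2.circle(cr,tuple(((u-[x0,y0])*f).astype(int).tolist()),3,col,1)
cr=np.clip(cr.astype(float)*1.4,0,255).astype(np.uint8)
w=cv2.resize(c["img"][200:330,220:290],None,fx=3.7,fy=4.6,interpolation=cv2.INTER_CUBIC)[:,:,::-1]
w=np.clip(w.astype(float)*2,0,255).astype(np.uint8)
h=cr.shape[0];w=w[:h];w=np.pad(w,((0,h-w.shape[0]),(0,0),(0,0)))
cv2.imwrite("pics/s5.png",np.hstack([cr,w])); print(np.hstack([cr,w]).shape)
for n,X in(("tcp",[0,0,0]),("gp",[0,0,-19])):
    P=Ro.from_quat(st["ee_rot"]).as_matrix()@np.array(X,float)+st["position"];print(n,proj(c,P,st).round(1))
E
```

```text
tcp [280.6 206.8]
gp [280.8 200.9]
bartop [281.1 197. ]
origin [280.5 215.4]
(600, 799, 3)
tcp [258.  220.6]
gp [258.3 231.8]
```

View pics/s5.png

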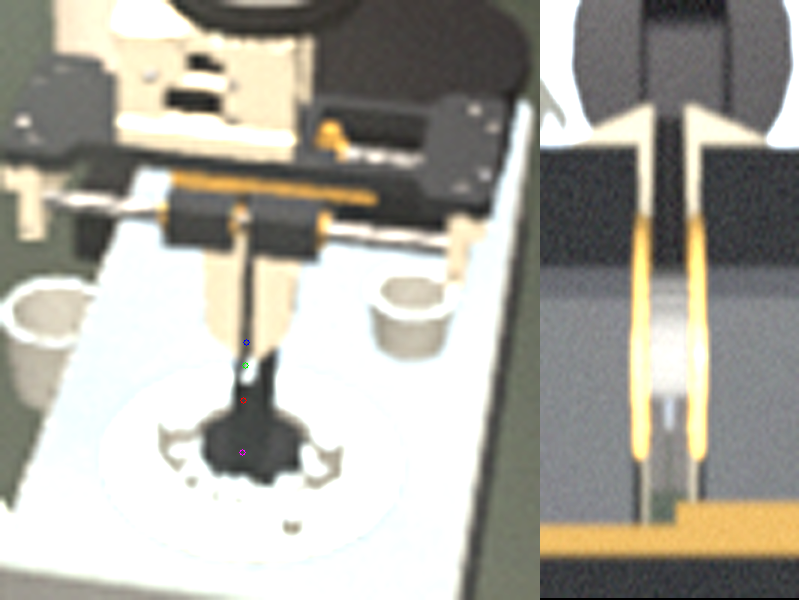

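The picture (9 viewed) shows the shut fingertips ending at crop (255,355), just above the bar top, while the reported TCP projects to (243,400). In w4 the 60 mm open pads also spanned 106 px, which means a depth of about 170 rather than 203. So the true tips are about 30–35 mm behind the reported TCP, and the shut fingers are hovering over the bar. I pin the offset down by a light touch of the shut tips on the bar top (z=213).

Request:
{"fn": "step_arm", "kwargs": {"steps": [{"dx": 0,"dy": 0,"dz": 2,"rx": 0,"ry": 0,"rz": 0},{"dx": 0,"dy": 0,"dz": 2,"rx": 0,"ry": 0,"rz": 0},{"dx": 0,"dy": 0,"dz": 0.5,"rx": 0,"ry": 0,"rz": 0},{"dx": 0,"dy": 0,"dz": 0.5,"rx": 0,"ry": 0,"rz": 0},{"dx": 0,"dy": 0,"dz": 0,"rx": 0,"ry": 0,"rz": 0}]}}

```text
time_s: 8.57
position: [629.6, -104.6, 180.8]
ee_rot: [0.99, 0.141, 0.0, -0.0]
contact_force: [-0.7, 0.3, 3.4]
finger_gap: 0.3
```

Request:
{"fn": "step_arm", "kwargs": {"steps": [{"dx": 0,"dy": 0,"dz": 0.5,"rx": 0,"ry": 0,"rz": 0},{"dx": 0,"dy": 0,"dz": 0.5,"rx": 0,"ry": 0,"rz": 0},{"dx": 0,"dy": 0,"dz": 0,"rx": 0,"ry": 0,"rz": 0}]}}

```text
time_s: 8.95
position: [629.8, -104.7, 180.7]
ee_rot: [0.99, 0.141, 0.0, -0.0]
contact_force: [-4.1, 1.8, 10.0]
finger_gap: 0.3
```

Contact came at reported z≈181, so the true tips sit 32 mm behind the reported TCP and the grasp point 51 mm behind. The wrist view also has the bar about 2 mm to tool +x of the finger midline. I back off, open, shift, and go down to reported z=150 (tips at 182, grasp at 201).

Request:
{"fn": "step_arm", "kwargs": {"steps": [{"dx": 0,"dy": 0,"dz": -5,"rx": 0,"ry": 0,"rz": 0},{"dx": 0,"dy": 0,"dz": -5,"rx": 0,"ry": 0,"rz": 0},{"dx": 0,"dy": 0,"dz": 0,"rx": 0,"ry": 0,"rz": 0}], "grip_force": 35}}

```text
time_s: 9.32
position: [630.0, -104.8, 190.0]
ee_rot: [0.99, 0.142, 0.0, 0.0]
contact_force: [0.5, 0.2, -0.6]
finger_gap: 0.2
```

Request:
{"fn": "step_arm", "kwargs": {"steps": [{"dx": 1,"dy": 0,"dz": 0,"rx": 0,"ry": 0,"rz": 0},{"dx": 1,"dy": 0,"dz": 0,"rx": 0,"ry": 0,"rz": 0},{"dx": 0,"dy": 0,"dz": 0,"rx": 0,"ry": 0,"rz": 0},{"dx": 0,"dy": 0,"dz": 0,"rx": 0,"ry": 0,"rz": 0},{"dx": 0,"dy": 0,"dz": 0,"rx": 0,"ry": 0,"rz": 0},{"dx": 0,"dy": 0,"dz": 0,"rx": 0,"ry": 0,"rz": 0}], "hand": 55}}

```text
time_s: 10.07
position: [631.6, -104.1, 189.6]
ee_rot: [0.99, 0.141, 0.0, -0.0]
contact_force: [-0.7, -0.6, -0.3]
finger_gap: 53.3
```

Request:
{"fn": "step_arm", "kwargs": {"steps": [{"dx": 0,"dy": 0,"dz": 6,"rx": 0,"ry": 0,"rz": 0},{"dx": 0,"dy": 0,"dz": 6,"rx": 0,"ry": 0,"rz": 0},{"dx": 0,"dy": 0,"dz": 6,"rx": 0,"ry": 0,"rz": 0},{"dx": 0,"dy": 0,"dz": 0,"rx": 0,"ry": 0,"rz": 0},{"dx": 0,"dy": 0,"dz": 0,"rx": 0,"ry": 0,"rz": 0}]}}

```text
time_s: 10.7
position: [631.7, -104.2, 171.7]
ee_rot: [0.99, 0.141, 0.0, 0.0]
contact_force: [0.3, -0.5, 0.8]
finger_gap: 55.1
```

```bash
python3 s.py
```

```text
10.7 p [ 631.7 -104.2  171.7] xang 0.2838 tilt [ 0. -0.] F tool [ 0.1  0.6 -0.8] M tool [-0.07 -0.07 -0.  ] gap 55.1 q7 0.72
```

Tips are now straddling the bar without contact. Down the rest of the way, then close.

Request:
{"fn": "step_arm", "kwargs": {"steps": [{"dx": 0,"dy": 0,"dz": 7,"rx": 0,"ry": 0,"rz": 0},{"dx": 0,"dy": 0,"dz": 7,"rx": 0,"ry": 0,"rz": 0},{"dx": 0,"dy": 0,"dz": 5.5,"rx": 0,"ry": 0,"rz": 0},{"dx": 0,"dy": 0,"dz": 0,"rx": 0,"ry": 0,"rz": 0},{"dx": 0,"dy": 0,"dz": 0,"rx": 0,"ry": 0,"rz": 0}]}}

```text
time_s: 11.32
position: [631.7, -104.2, 152.2]
ee_rot: [0.99, 0.141, 0.0, 0.0]
contact_force: [0.4, -0.8, -0.6]
finger_gap: 55.2
```

Request:
{"fn": "step_arm", "kwargs": {"steps": [{"dx": 0,"dy": 0,"dz": 0,"rx": 0,"ry": 0,"rz": 0},{"dx": 0,"dy": 0,"dz": 0,"rx": 0,"ry": 0,"rz": 0},{"dx": 0,"dy": 0,"dz": 0,"rx": 0,"ry": 0,"rz": 0},{"dx": 0,"dy": 0,"dz": 0,"rx": 0,"ry": 0,"rz": 0},{"dx": 0,"dy": 0,"dz": 0,"rx": 0,"ry": 0,"rz": 0},{"dx": 0,"dy": 0,"dz": 0,"rx": 0,"ry": 0,"rz": 0}], "hand": 0, "grip_force": 35}}

```text
time_s: 12.08
position: [632.2, -103.9, 152.2]
ee_rot: [0.99, 0.142, 0.0, 0.0]
contact_force: [3.2, -0.5, -2.3]
finger_gap: 13.5
```

```bash
python3 s.py
```

```text
12.07 p [ 632.2 -103.9  152.2] xang 0.2843 tilt [ 0.001 -0.   ] F tool [3.  1.3 2.3] M tool [-0.25  0.64 -0.  ] gap 13.5 q7 0.73
```

Held: the gap is 13.5 mm, with only 3 N of side force. Pull up 11 mm.

Request:
{"fn": "step_arm", "kwargs": {"steps": [{"dx": 0.5,"dy": 0,"dz": -2,"rx": 0,"ry": 0,"rz": 0},{"dx": 0,"dy": 0,"dz": -3,"rx": 0,"ry": 0,"rz": 0},{"dx": 0,"dy": 0,"dz": -3,"rx": 0,"ry": 0,"rz": 0},{"dx": 0,"dy": 0,"dz": -3,"rx": 0,"ry": 0,"rz": 0},{"dx": 0,"dy": 0,"dz": 0,"rx": 0,"ry": 0,"rz": 0},{"dx": 0,"dy": 0,"dz": 0,"rx": 0,"ry": 0,"rz": 0}]}}

```text
time_s: 12.82
position: [632.1, -104.0, 162.5]
ee_rot: [0.99, 0.141, -0.0, 0.0]
contact_force: [5.2, -1.5, -10.4]
finger_gap: 13.9
```

```bash
python3 s.py
```

```text
12.82 p [ 632.1 -104.   162.5] xang 0.2839 tilt [-0. -0.] F tool [ 4.5  2.9 10.4] M tool [-0.66  1.07 -0.  ] gap 13.9 q7 0.72
```

It holds: lifted 10.3 mm at 10.4 N, about the spring force plus the knob's weight. Turning rz -0.405 in small rows.

Request:
{"fn": "step_arm", "kwargs": {"steps": [{"dx": 0,"dy": 0,"dz": 0,"rx": 0,"ry": 0,"rz": -0.08},{"dx": 0,"dy": 0,"dz": 0,"rx": 0,"ry": 0,"rz": -0.08},{"dx": 0,"dy": 0,"dz": 0,"rx": 0,"ry": 0,"rz": -0.08},{"dx": 0,"dy": 0,"dz": 0,"rx": 0,"ry": 0,"rz": -0.08},{"dx": 0,"dy": 0,"dz": 0,"rx": 0,"ry": 0,"rz": -0.085},{"dx": 0,"dy": 0,"dz": 0,"rx": 0,"ry": 0,"rz": 0},{"dx": 0,"dy": 0,"dz": 0,"rx": 0,"ry": 0,"rz": 0}]}}

```text
time_s: 13.7
position: [631.8, -104.1, 162.7]
ee_rot: [0.942, 0.337, -0.0, -0.0]
contact_force: [4.6, -1.1, -9.8]
finger_gap: 13.9
```

```bash
python3 s.py
```

```text
13.7 p [ 631.8 -104.1  162.7] xang 0.6869 tilt [-0.001 -0.   ] F tool [2.9 3.8 9.8] M tool [-0.88  0.42 -0.01] gap 13.9 q7 1.07
```

Request:
{"fn": "step_arm", "kwargs": {"steps": [{"dx": 0,"dy": 0,"dz": 2,"rx": 0,"ry": 0,"rz": 0},{"dx": 0,"dy": 0,"dz": 1.5,"rx": 0,"ry": 0,"rz": 0},{"dx": 0,"dy": 0,"dz": 1,"rx": 0,"ry": 0,"rz": 0},{"dx": 0,"dy": 0,"dz": 0.5,"rx": 0,"ry": 0,"rz": 0},{"dx": 0,"dy": 0,"dz": 0,"rx": 0,"ry": 0,"rz": 0}]}}

```text
time_s: 14.32
position: [631.8, -104.1, 158.1]
ee_rot: [0.941, 0.338, -0.0, -0.0]
contact_force: [1.0, -2.1, -9.5]
finger_gap: 13.9
```

```bash
python3 s.py
```

```text
14.32 p [ 631.8 -104.1  158.1] xang 0.6887 tilt [-0.001 -0.   ] F tool [-0.6  2.2  9.5] M tool [-0.64 -0.15  0.04] gap 13.9 q7 1.07
```

At a pull of 5.9 mm the spring still pulls down with 9.5 N, so the pin is not resting on a land (that would be at 7.5). Continue down.

Request:
{"fn": "step_arm", "kwargs": {"steps": [{"dx": 0,"dy": 0,"dz": 2,"rx": 0,"ry": 0,"rz": 0},{"dx": 0,"dy": 0,"dz": 2,"rx": 0,"ry": 0,"rz": 0},{"dx": 0,"dy": 0,"dz": 1.5,"rx": 0,"ry": 0,"rz": 0},{"dx": 0,"dy": 0,"dz": 0,"rx": 0,"ry": 0,"rz": 0},{"dx": 0,"dy": 0,"dz": 0,"rx": 0,"ry": 0,"rz": 0}]}}

```text
time_s: 14.95
position: [631.9, -104.1, 152.6]
ee_rot: [0.941, 0.338, -0.0, -0.0]
contact_force: [0.3, -2.7, -6.8]
finger_gap: 14.0
```

```bash
python3 s.py
```

```text
14.95 p [ 631.9 -104.1  152.6] xang 0.6887 tilt [-0. -0.] F tool [-1.5  2.3  6.8] M tool [-0.37 -0.61  0.01] gap 14.0 q7 1.08
```

Nearly down, with the force following the spring law. I release to let it snap, rise, and look.

Request:
{"fn": "step_arm", "kwargs": {"steps": [{"dx": 0,"dy": 0,"dz": 0.5,"rx": 0,"ry": 0,"rz": 0},{"dx": 0,"dy": 0,"dz": 0,"rx": 0,"ry": 0,"rz": 0}]}}

```text
time_s: 15.2
position: [631.9, -104.1, 152.2]
ee_rot: [0.941, 0.338, -0.0, -0.0]
contact_force: [-0.8, -2.4, -6.3]
finger_gap: 13.8
```

Request:
{"fn": "step_arm", "kwargs": {"steps": [{"dx": 0,"dy": 0,"dz": 0,"rx": 0,"ry": 0,"rz": 0},{"dx": 0,"dy": 0,"dz": 0,"rx": 0,"ry": 0,"rz": 0},{"dx": 0,"dy": 0,"dz": 0,"rx": 0,"ry": 0,"rz": 0},{"dx": 0,"dy": 0,"dz": 0,"rx": 0,"ry": 0,"rz": 0},{"dx": 0,"dy": 0,"dz": -25,"rx": 0,"ry": 0,"rz": 0},{"dx": 0,"dy": 0,"dz": -30,"rx": 0,"ry": 0,"rz": 0},{"dx": 0,"dy": 20,"dz": -20,"rx": 0,"ry": 0,"rz": 0},{"dx": 0,"dy": 30,"dz": 0,"rx": 0,"ry": 0,"rz": 0},{"dx": 0,"dy": 30,"dz": 0,"rx": 0,"ry": 0,"rz": 0},{"dx": 0,"dy": 0,"dz": 0,"rx": 0,"ry": 0,"rz": 0},{"dx": 0,"dy": 0,"dz": 0,"rx": 0,"ry": 0,"rz": 0}], "hand": 50}}

```text
time_s: 16.58
position: [682.7, -165.3, 226.9]
ee_rot: [0.941, 0.338, -0.0, -0.0]
contact_force: [0.7, 0.7, 0.4]
finger_gap: 49.8
```

```bash
python3 look.py w6 180 10 340 160 5
```

```text
16.575 [ 682.7 -165.3  226.9] x [0.772 0.636 0.   ] z [-0.     0.001 -1.   ] F [0.7 0.7 0.4] q [-0.2   0.6   0.63  1.34 -0.35  1.31  1.13] 49.83988519921893
```

View pics/w6.png

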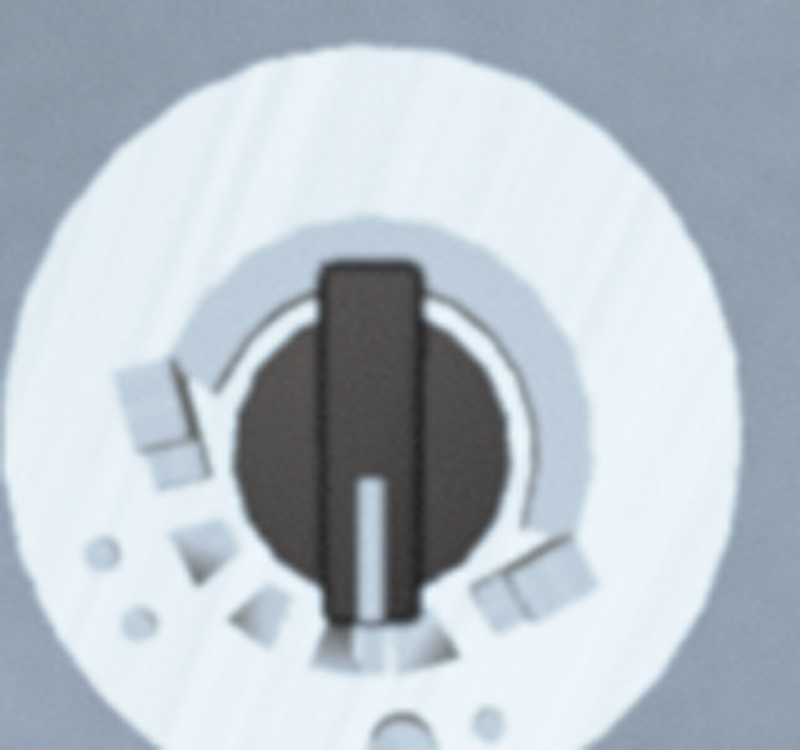

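The crop (scale 5; 10 viewed) shows the pointer in the next notch with its pin at (373,645), flanked by teeth, and the stout peg right beside it at (403,735). Numeric check that it is fully down: project the bar's top for pull 0 against 7.5 mm. I also locate the gate tab from v0 and a fresh top view.

```bash
python3 - <<'E'
from h import *
from workcell import imaging
c=pickle.load(open("w6.pkl","rb"));st=c["st"];W=Ro.from_quat(st["ee_rot"]).as_matrix();y=W[:,1];x=W[:,0]
print("meas back",(371/5+180,262/5+10),"front",(371/5+180,622/5+10),"width px",100/5)
for z in(213,220.5):
    C=np.array([630.2,-105.0,z]);
    for r in(-23,23):print(z,r,proj(c,C+r*y,st).round(1),"w",np.ptp([proj(c,C+r*y+s*x,st)[0] for s in(-7,7)]).round(1))
# dial size of grinder frame + tab
t=pickle.load(open("v0.pkl","rb"))["top"];s=pickle.load(open("v0.pkl","rb"))["scene"]
yaw=.2706;X=np.array([np.cos(yaw),np.sin(yaw),0]);Y=np.array([-np.sin(yaw),np.cos(yaw),0])
K=np.array([630.2,-105,154]);G=K+120*Y;H=G+30*X+110*Y
print("centre",G.round(1),"hopper",H.round(1))
# tab: dark blob in top between hopper and front edge
g=t["img"].max(2);m=np.zeros(g.shape,np.uint8);m[168:188,207:226]=(g[168:188,207:226]<90);n,l,q,ce=cv2.connectedComponentsWithStats(m)
for i in range(1,n):
    if q[i,4]>5:
        P=onz(t,ce[i],190,None);print("top blob",q[i],ce[i].round(1),P.round(1),"rel hopper X,Y",((P-H)@X).round(1),((P-H)@Y).round(1))
E
```

```text
meas back (254.2, 62.4) front (254.2, 134.4) width px 20.0
213 -23 [254.1  60.7] w 22.3
213 23 [254.2 134.9] w 20.9
220.5 -23 [254.1  58.8] w 23.1
220.5 23 [254.1 135.9] w 21.7
centre [598.1  10.6 154. ] hopper [597.6 124.6 154. ]
top blob [207 168   9   3  18] [210.2 168.6] [543.5 114.8 190. ] rel hopper X,Y -54.8 5.0
top blob [212 174   8  10  57] [215.6 178.6] [518.1 100.7 190. ] rel hopper X,Y -83.1 -1.8
```

The measured bar length is 72 px, against 74 px predicted fully down and 77 px on a land, so the knob is fully down. Now the gate: move over it with the camera on the front side and take two looks.

Request:
{"fn": "step_arm", "kwargs": {"steps": [{"dx": 0,"dy": 0,"dz": -8,"rx": 0,"ry": 0,"rz": 0},{"dx": 10.2,"dy": -42.4,"dz": 0,"rx": 0,"ry": 0,"rz": 0},{"dx": 10.2,"dy": -42.4,"dz": 0,"rx": 0,"ry": 0,"rz": 0},{"dx": 10.2,"dy": -42.4,"dz": 0,"rx": 0,"ry": 0,"rz": 0},{"dx": 10.2,"dy": -42.4,"dz": 0,"rx": 0,"ry": 0,"rz": 0},{"dx": 10.2,"dy": -42.4,"dz": 0,"rx": 0,"ry": 0,"rz": 0},{"dx": 10.2,"dy": -42.4,"dz": 0,"rx": 0,"ry": 0,"rz": 0},{"dx": 10.2,"dy": -42.4,"dz": 0,"rx": 0,"ry": 0,"rz": 0},{"dx": 0,"dy": 0,"dz": 0,"rx": 0,"ry": 0,"rz": -0.165},{"dx": 0,"dy": 0,"dz": 0,"rx": 0,"ry": 0,"rz": -0.165},{"dx": 0,"dy": 0,"dz": 0,"rx": 0,"ry": 0,"rz": -0.165},{"dx": 0,"dy": 0,"dz": 0,"rx": 0,"ry": 0,"rz": -0.165},{"dx": 0,"dy": 0,"dz": 0,"rx": 0,"ry": 0,"rz": -0.165},{"dx": 0,"dy": 0,"dz": 0,"rx": 0,"ry": 0,"rz": -0.165},{"dx": 0,"dy": 0,"dz": 0,"rx": 0,"ry": 0,"rz": -0.162},{"dx": 0,"dy": 0,"dz": 0,"rx": 0,"ry": 0,"rz": 0},{"dx": 0,"dy": 0,"dz": 0,"rx": 0,"ry": 0,"rz": 0}]}}

```text
time_s: 18.75
position: [549.4, 108.9, 235.6]
ee_rot: [0.607, 0.795, 0.0, 0.0]
contact_force: [-0.0, 0.0, 0.3]
finger_gap: 50.1
```

```bash
python3 look.py g1; python3 s.py
```

```text
18.75 [549.4 108.9 235.6] x [-0.264  0.965  0.   ] z [ 0.001  0.    -1.   ] F [-0.   0.   0.3] q [-0.59  0.3   0.39  1.7  -0.12  1.17  1.67] 50.07620209297883
18.8 p [549.4 108.9 235.4] xang 1.8381 tilt [0. 0.] F tool [0.9 0.2 1.2] M tool [ 0.03  0.09 -0.02] gap 49.9 q7 1.68
```

Request:
{"fn": "step_arm", "kwargs": {"steps": [{"dx": 0,"dy": -15,"dz": 0,"rx": 0,"ry": 0,"rz": 0},{"dx": 0,"dy": -15,"dz": 0,"rx": 0,"ry": 0,"rz": 0},{"dx": 0,"dy": 0,"dz": 0,"rx": 0,"ry": 0,"rz": 0},{"dx": 0,"dy": 0,"dz": 0,"rx": 0,"ry": 0,"rz": 0}]}}

```text
time_s: 19.3
position: [520.6, 100.9, 235.4]
ee_rot: [0.605, 0.796, 0.0, 0.0]
contact_force: [0.2, 0.3, -0.7]
finger_gap: 49.9
```

```bash
python3 look.py g2; python3 - <<'E'
from h import *
a=pickle.load(open("g1.pkl","rb"));b=pickle.load(open("g2.pkl","rb"))
A=a["img"][100:240,190:320];B=b["img"][100:240,190:320]
o=np.hstack([cv2.resize(i,(400,431),interpolation=cv2.INTER_CUBIC) for i in(A,B)]).astype(float)
cv2.imwrite("pics/g.png",np.clip(o*1.3,0,255)[:,:,::-1].astype(np.uint8))
E
```

```text
19.3 [520.6 100.9 235.4] x [-0.267  0.964  0.   ] z [ 0.001  0.    -1.   ] F [ 0.2  0.3 -0.7] q [-0.6   0.25  0.39  1.77 -0.1   1.15  1.66] 49.93071323540371
```

View pics/g.png

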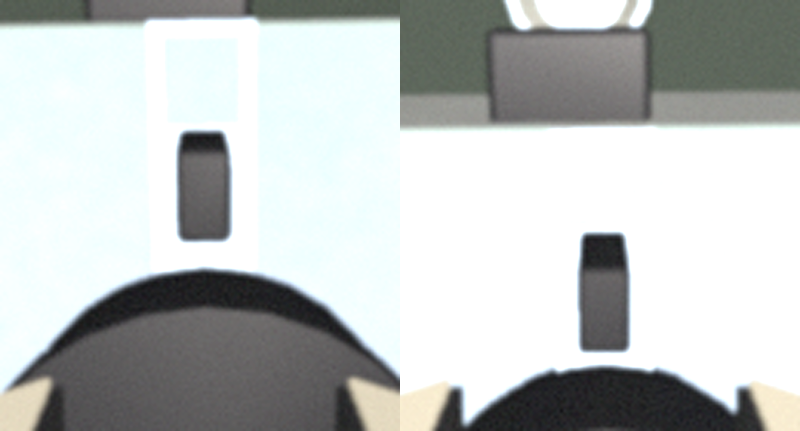

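Panels (scale 3.077; 11 viewed): the tab top spans x 180–229, y 152–239 in the first view, and x 581–628 (181–228 in-panel), y 267–350 in the second. Triangulating it, and applying the -2 mm finger-midline offset found on the knob.

```bash
python3 - <<'E'
from h import *
a=pickle.load(open("g1.pkl","rb"));b=pickle.load(open("g2.pkl","rb"))
f=lambda x,y:(190+x/3.077,100+y/3.077)
E=[]
for n,p,q in(("outer",(204.5,152),(204.5,267)),("inner",(204.5,239),(204.5,350))):
    P,g=cross(ray(a,f(*p),a["st"]),ray(b,f(*q),b["st"]));print(n,P.round(1),g.round(2))
W=Ro.from_quat(b["st"]["ee_rot"]).as_matrix();R=[]
for q in((204.5,267),(204.5,350)):
    P=onz(b,f(*q),200,b["st"]);R.append((P-b["st"]["position"])@W)
print("outer, inner in tool",np.round(R,1),"width",48/3.077*(np.linalg.inv(b["intrinsics"])[0,0])*(226*.963-0))
E
```

```text
outer [506.   99.1 193. ] 0.14
inner [526.8 104.8 196.6] 0.07
outer, inner in tool [[  2.  -16.4  35.4]
 [  2.    5.8  35.4]] width 11.282413594413377
```

```bash
python3 - <<'E'
from h import *
for n in("w2","w3","w4","w5","g1","g2"):
    c=pickle.load(open(n+".pkl","rb"));T=c["T_tool_cam"];print(n,np.round(T,4).tolist()[:3],np.linalg.norm(c["st"]["ee_rot"]))
c=pickle.load(open("g2.pkl","rb"));st=c["st"];W=Ro.from_quat(st["ee_rot"]).as_matrix()
print(proj(c,W@np.array([2.,-5.3,35.4])+st["position"],st))
E
```

```text
w2 [[1.0, 0.0001, -0.0005, -2.2958], [0.0001, 0.9627, 0.2706, -73.3396], [0.0005, -0.2706, 0.9627, -190.7538]] 0.9999999999999999
w3 [[1.0, 0.0001, -0.0006, -2.2954], [0.0001, 0.9627, 0.2706, -73.3339], [0.0006, -0.2706, 0.9627, -190.7573]] 0.9999999999999999
w4 [[1.0, 0.0001, -0.0005, -2.2954], [0.0001, 0.9627, 0.2706, -73.3667], [0.0005, -0.2706, 0.9627, -190.759]] 0.9999999999999999
w5 [[1.0, 0.0001, -0.0005, -2.2957], [0.0001, 0.9627, 0.2706, -73.3655], [0.0005, -0.2706, 0.9627, -190.7546]] 1.0
g1 [[1.0, -0.0006, 0.0017, -0.0292], [0.0001, 0.9624, 0.2718, -75.6504], [-0.0018, -0.2718, 0.9624, -190.7559]] 1.0
g2 [[1.0, -0.0006, 0.0017, -0.0214], [0.0001, 0.9624, 0.2718, -75.6504], [-0.0018, -0.2718, 0.9624, -190.7564]] 1.0
[256.48705948 200.44474556]
```

The calibration's lateral part rotates with the tool, so I use the camera-fixed finger midline instead (0.3–0.4 mm in camera x; the tab is at 1.5), giving dx +1.2. I grip the tab's outer half to stay clear of the hopper: dy -10, down to reported z 143 (tips at 175).

Request:
{"fn": "step_arm", "kwargs": {"steps": [{"dx": 1.2,"dy": -10,"dz": 0,"rx": 0,"ry": 0,"rz": 0},{"dx": 0,"dy": 0,"dz": 15,"rx": 0,"ry": 0,"rz": 0},{"dx": 0,"dy": 0,"dz": 15,"rx": 0,"ry": 0,"rz": 0},{"dx": 0,"dy": 0,"dz": 15,"rx": 0,"ry": 0,"rz": 0},{"dx": 0,"dy": 0,"dz": 15,"rx": 0,"ry": 0,"rz": 0},{"dx": 0,"dy": 0,"dz": 0,"rx": 0,"ry": 0,"rz": 0}], "hand": 45}}

```text
time_s: 20.1
position: [509.6, 99.0, 173.6]
ee_rot: [0.605, 0.796, -0.001, -0.001]
contact_force: [0.2, 0.3, -0.6]
finger_gap: 45.0
```

Request:
{"fn": "step_arm", "kwargs": {"steps": [{"dx": 0,"dy": 0,"dz": 8,"rx": 0,"ry": 0,"rz": 0},{"dx": 0,"dy": 0,"dz": 8,"rx": 0,"ry": 0,"rz": 0},{"dx": 0,"dy": 0,"dz": 8,"rx": 0,"ry": 0,"rz": 0},{"dx": 0,"dy": 0,"dz": 8,"rx": 0,"ry": 0,"rz": 0},{"dx": 0,"dy": 0,"dz": 0,"rx": 0,"ry": 0,"rz": 0}]}}

```text
time_s: 20.72
position: [510.1, 99.2, 142.4]
ee_rot: [0.605, 0.796, -0.0, -0.0]
contact_force: [0.8, -0.4, 0.4]
finger_gap: 45.0
```

```bash
python3 s.py
```

```text
20.73 p [510.1  99.2 142.4] xang 1.8409 tilt [-0.001 -0.   ] F tool [-0.6  0.7 -0.4] M tool [ 0.01  0.04 -0.03] gap 45.0 q7 1.7
```

Request:
{"fn": "step_arm", "kwargs": {"steps": [{"dx": 0,"dy": 0,"dz": 0,"rx": 0,"ry": 0,"rz": 0},{"dx": 0,"dy": 0,"dz": 0,"rx": 0,"ry": 0,"rz": 0},{"dx": 0,"dy": 0,"dz": 0,"rx": 0,"ry": 0,"rz": 0},{"dx": 0,"dy": 0,"dz": 0,"rx": 0,"ry": 0,"rz": 0},{"dx": 0,"dy": 0,"dz": 0,"rx": 0,"ry": 0,"rz": 0},{"dx": 0,"dy": 0,"dz": 0,"rx": 0,"ry": 0,"rz": 0}], "hand": 0, "grip_force": 25}}

```text
time_s: 21.48
position: [510.6, 99.3, 143.3]
ee_rot: [0.605, 0.796, 0.0, 0.0]
contact_force: [-0.7, 0.1, 1.9]
finger_gap: 14.0
```

```bash
python3 s.py
```

```text
21.48 p [510.6  99.3 143.3] xang 1.841 tilt [0. 0.] F tool [ 0.2 -0.6 -1.9] M tool [ 0.08  0.05 -0.12] gap 14.0 q7 1.7
```

Held (gap 14.0, no side force). Pull outward along tool -y, watching the force.

Request:
{"fn": "step_arm", "kwargs": {"steps": [{"dx": 0,"dy": -2,"dz": 0,"rx": 0,"ry": 0,"rz": 0},{"dx": 0,"dy": -2,"dz": 0,"rx": 0,"ry": 0,"rz": 0},{"dx": 0,"dy": -2,"dz": 0,"rx": 0,"ry": 0,"rz": 0},{"dx": 0,"dy": -2,"dz": 0,"rx": 0,"ry": 0,"rz": 0},{"dx": 0,"dy": -2,"dz": 0,"rx": 0,"ry": 0,"rz": 0}]}}

```text
time_s: 22.1
position: [500.9, 96.5, 143.3]
ee_rot: [0.606, 0.796, 0.0, 0.0]
contact_force: [3.0, 0.2, 1.7]
finger_gap: 13.8
```

```bash
python3 s.py
```

```text
22.1 p [500.9  96.5 143.3] xang 1.8408 tilt [0. 0.] F tool [-0.6  3.  -1.7] M tool [-0.62 -0.01 -0.06] gap 13.8 q7 1.69
```

Request:
{"fn": "step_arm", "kwargs": {"steps": [{"dx": 0,"dy": -2,"dz": 0,"rx": 0,"ry": 0,"rz": 0},{"dx": 0,"dy": -2,"dz": 0,"rx": 0,"ry": 0,"rz": 0},{"dx": 0,"dy": -2,"dz": 0,"rx": 0,"ry": 0,"rz": 0},{"dx": 0,"dy": -2,"dz": 0,"rx": 0,"ry": 0,"rz": 0},{"dx": 0,"dy": -2,"dz": 0,"rx": 0,"ry": 0,"rz": 0},{"dx": 0,"dy": -1,"dz": 0,"rx": 0,"ry": 0,"rz": 0},{"dx": 0,"dy": -1,"dz": 0,"rx": 0,"ry": 0,"rz": 0}]}}

```text
time_s: 22.98
position: [489.4, 93.3, 143.3]
ee_rot: [0.605, 0.796, 0.0, 0.0]
contact_force: [3.0, -0.1, 4.0]
finger_gap: 13.7
```

```bash
python3 s.py
```

```text
22.98 p [489.4  93.3 143.3] xang 1.8409 tilt [ 0. -0.] F tool [-0.9  2.8 -4. ] M tool [-0.59 -0.38 -0.06] gap 13.7 q7 1.69
```

3 N at 22 mm out, so it is sliding with no slip. Total travel will be 24–34 mm, so I go finer now.

Request:
{"fn": "step_arm", "kwargs": {"steps": [{"dx": 0,"dy": -1,"dz": 0,"rx": 0,"ry": 0,"rz": 0},{"dx": 0,"dy": -1,"dz": 0,"rx": 0,"ry": 0,"rz": 0},{"dx": 0,"dy": -1,"dz": 0,"rx": 0,"ry": 0,"rz": 0}]}}

```text
time_s: 23.35
position: [486.6, 92.4, 143.2]
ee_rot: [0.606, 0.796, 0.0, 0.0]
contact_force: [2.2, -0.8, 4.1]
finger_gap: 13.6
```

Request:
{"fn": "step_arm", "kwargs": {"steps": [{"dx": 0,"dy": -1,"dz": 0,"rx": 0,"ry": 0,"rz": 0},{"dx": 0,"dy": -1,"dz": 0,"rx": 0,"ry": 0,"rz": 0}]}}

```text
time_s: 23.6
position: [485.3, 92.0, 143.3]
ee_rot: [0.606, 0.796, 0.001, 0.001]
contact_force: [7.5, 1.0, -0.1]
finger_gap: 13.9
```

The force jumped to 7.5 N and the tool lags 0.7 mm at 26.3 mm, which looks like the stop. One more half-step to confirm.

Request:
{"fn": "step_arm", "kwargs": {"steps": [{"dx": 0,"dy": -0.5,"dz": 0,"rx": 0,"ry": 0,"rz": 0},{"dx": 0,"dy": 0,"dz": 0,"rx": 0,"ry": 0,"rz": 0}]}}

```text
time_s: 23.85
position: [485.3, 92.1, 143.3]
ee_rot: [0.605, 0.796, 0.001, 0.001]
contact_force: [8.4, -0.2, -0.2]
finger_gap: 13.6
```

```bash
python3 s.py
```

```text
23.85 p [485.3  92.1 143.3] xang 1.8409 tilt [0.002 0.   ] F tool [-2.4  8.   0.3] M tool [-1.61 -0.47 -0.08] gap 13.6 q7 1.68
```

It's at the stop: no more movement, 8 N, and 26.3 mm of travel implies a start at 7.7 mm (within 0–10). I ease the command slightly, release, rise, and check from above.

Request:
{"fn": "step_arm", "kwargs": {"steps": [{"dx": 0,"dy": 0.7,"dz": 0,"rx": 0,"ry": 0,"rz": 0},{"dx": 0,"dy": 0,"dz": 0,"rx": 0,"ry": 0,"rz": 0}]}}

```text
time_s: 24.1
position: [485.3, 92.1, 143.3]
ee_rot: [0.606, 0.796, 0.0, 0.0]
contact_force: [4.8, -1.0, 2.7]
finger_gap: 13.8
```

Request:
{"fn": "step_arm", "kwargs": {"steps": [{"dx": 0,"dy": 0,"dz": 0,"rx": 0,"ry": 0,"rz": 0},{"dx": 0,"dy": 0,"dz": 0,"rx": 0,"ry": 0,"rz": 0},{"dx": 0,"dy": 0,"dz": 0,"rx": 0,"ry": 0,"rz": 0},{"dx": 0,"dy": 0,"dz": 0,"rx": 0,"ry": 0,"rz": 0},{"dx": 0,"dy": 0,"dz": -20,"rx": 0,"ry": 0,"rz": 0},{"dx": 0,"dy": 0,"dz": -35,"rx": 0,"ry": 0,"rz": 0},{"dx": 0,"dy": 20,"dz": -35,"rx": 0,"ry": 0,"rz": 0},{"dx": 0,"dy": 25,"dz": 0,"rx": 0,"ry": 0,"rz": 0},{"dx": 0,"dy": 0,"dz": 0,"rx": 0,"ry": 0,"rz": 0},{"dx": 0,"dy": 0,"dz": 0,"rx": 0,"ry": 0,"rz": 0}], "hand": 45}}

```text
time_s: 25.35
position: [527.2, 103.7, 232.5]
ee_rot: [0.606, 0.796, -0.001, -0.0]
contact_force: [0.3, -0.7, -0.3]
finger_gap: 45.3
```

```bash
python3 look.py g3; python3 - <<'E'
from h import *
from workcell import imaging
c=pickle.load(open("g3.pkl","rb"));s=imaging.read_camera("scene");s0=pickle.load(open("v0.pkl","rb"))["scene"];pickle.dump(s,open("s9.pkl","wb"))
A=cv2.resize(c["img"][90:230,170:340],(400,330));B=cv2.resize(s["img"][120:270,190:330],(400,330));
t=imaging.read_camera("top");t0=pickle.load(open("v0.pkl","rb"))["top"]
D=cv2.resize(t["img"][60:290,70:470],(400,230));D0=cv2.resize(t0["img"][60:290,70:470],(400,230))
cv2.imwrite("pics/end.png",np.vstack([np.hstack([A,B]),np.hstack([D,D0])])[:,:,::-1])
E
```

```text
25.35 [527.2 103.7 232.5] x [-0.267  0.964 -0.   ] z [-0.002 -0.001 -1.   ] F [ 0.3 -0.7 -0.3] q [-0.6   0.26  0.39  1.75 -0.11  1.15  1.67] 45.274901704648734
```

View pics/end.png

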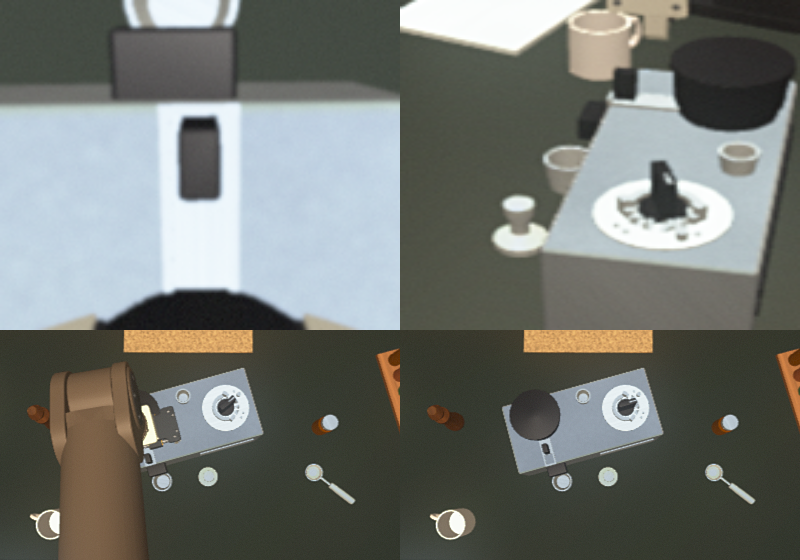

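The final check (12 viewed) shows the tab moved out by the deck's front edge (top-left panel, (200,160)), the pointer toward the peg, and every bystander where it was. The gripper is clear of everything. Handing in.

```bash
python3 -c "
from workcell import job
print(job.job_done())"
```

```text
the job is handed in; nothing more can be done
None
```

The knob is in the notch marked by the stout peg, the bean gate is out at its stop, and the job is handed in at about 25.5 s.

- **Knob:** I pulled it up about 10.5 mm and turned it 0.40 rad anticlockwise seen from above. It went straight into the notch, with no feeling for it needed. The close-up shows the pointer pin in the notch beside the peg. The bar's length in the picture (72 px) fits fully down (74 px predicted) better than resting on a land (77 px).
- **Gate:** I pulled the tab out 26.3 mm at about 3 N, until the force rose to 8 N and it moved no further. That implies it started at 7.7 mm, within the stated 0 to 10 mm. I then eased off and released it.
- **Surroundings:** by eye, the things around stand where they did. The arm hid the hopper in the last top view, but the scene view shows it. The gripper ended clear of everything.

**What failed or disagreed:**
- **First grasp missed:** it closed on air above the bar, because the real fingertips sit about 32 mm behind the reported tool point. I measured that by touching the shut fingertips on the bar top, which peaked at 10 N, and used it for both grasps.
- **Camera calibration:** the wrist camera's sideways calibration shifted by about 2 mm as the tool turned, so I lined up the gate grasp from the fingers in the image.
- **Tab height:** two views put the tab top at 193–197 mm, against 200 from the text. The grip still closed to 14 mm, the tab's thickness.

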